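# Shut the loaded vial chamber

## Robot

A 7-joint arm with a two-finger parallel gripper is mounted at the origin on a cart in front of the work surface, level with it; the furniture and walls round the work are solid. World frame = base frame: x ahead of the robot, y to its left, z up, the work surface at z = 0. Lengths are in m, angles in rad, forces in N, time in s.
With the tool pointing down it reaches from about 0.35 to 0.775 m from the base axis. Payload 3.1 kg.
Tool frame: the origin (TCP) lies on the centre line of the jaws, within the pads' length; the fingertips stand 19 mm ahead of it and the grasp point (between the pads) is the TCP; z points along the fingers, y is the line along which they close (so a half turn about z gives the same grasp; the last joint's range is limited). The gripper opens to 85 mm and grips with 20 to 120 N. Pads are 22 mm wide; open, the fingers measure 114 mm over their backs; the gripper's body (76 mm by 85 mm) begins 54 mm behind the grasp point. The pads swing forward as they close: fully open they stand 13 mm farther back than shut.
Start: joints at [-1.313, 0.311, 0.014, 1.512, -0.004, 1.319, -0.027], TCP at [0.162, 0.525, 0.25] pointing down, gripper open.
Joint ranges: [-2.7, 2.7], [-0.3, 1.91], [-1.27, 1.3], [0.12, 2.57], [-1.44, 4.58], [0.2, 2.03], [-3.05, 3.05]. Speed limits (rad/s): [2.79, 2.79, 3.14, 3.14, 3.14, 3.14, 3.14].

## Interface

Orientations are given as a 3x3 rotation matrix whose columns are the frame's x, y, z axes.
In Python, from station import manip, get_image, get_calibration, hand_in gives the robot as it stands (manip), with the cameras as plain functions and the job as plain functions.
- The arm moves only by the tool move_tool, called after ">>>" as name(argument=value, ...) on one line, values as JSON. Schema: {"type":"object","properties":{"increments":{"type":"object","properties":{"rows":{"type":"array","items":{"type":"array","items":{"type":"number"},"minItems":6,"maxItems":6},"minItems":1,"maxItems":8}},"additionalProperties":false,"required":["rows"]},"jaw":{"type":"number"},"only":{"type":"string"},"quiet":{"type":"boolean"},"lines":{"type":"string"}},"required":["increments"],"additionalProperties":false}. increments is an object whose key "rows" holds a list of rows, 1 to 8 of them, each of 6 numbers: dx, dy, dz in shares of the most that a row can go, 1 being 62.5 mm, then a rotation vector rx, ry, rz in normalised numbers (1 is 45 degrees); each row shifts and turns the commanded pose from where the row before left it, along the tool's axes as they then stand; what a row does not reach is not made up. A row lasts 1/8 s, in which the tool goes at most 0.0625 m and 0.188 rad, less where a joint would pass 70% of its speed; a pose out of reach is approached as far as the arm can. jaw is the finger opening in m, set as the call begins (left out keeps the last). The fingers move at their own pace and stop on an object; the grip force is fixed at half the most. Time passes only in rows, so rows that do not move let the fingers close. The tool returns the time, the measured TCP pose, the force, the opening and the grip force at its end. only (a regular expression) keeps the lines of the reply that match it, lines (a string "A,B") keeps lines A to B, and quiet returns only ok. Shift and turn numbers lie between -1 and 1, and a call with a number outside is refused. Input that does not fit is refused with a message, and nothing moves.
- manip.observe(): the state, without advancing time (a new reading comes with each control period).
- get_image(name): name is "scene" or "side" or "wrist"; returns the picture (384x512x3 uint8, blue, green, red); there is no depth.
- get_calibration(name): a dict with "vfov" (degrees; the focal length in pixels is half the picture's height over the tangent of half this angle, whatever the lens; pixels are square), "cx", "cy" (the principal point, pixels), "eye" and "rotation" of the camera in the world; the wrist camera has in their place "tool_from_camera" (4x4, takes a point from camera to tool coordinates, whose origin is the TCP and whose axes are the flange's). Camera axes: x right, y down, z forward; pixel columns grow to the right and rows downward; lengths in m; the calibration is good to about 2 mm. The wrist camera is an equidistant fisheye: a pixel r from the principal point sees the ray r / f radians off the axis. A picture is of the moment at which its call begins: read the wrist's pose just before it. get_calibration takes no time and is no camera call.
- hand_in(): hands the job in; it is judged then, once.
The state is a dict: "t": time; "joint_positions": joint angles; "dq": joint speeds; "tau": joint torques, N m; "position": TCP position; "orientation": TCP orientation; "contact_force": force on the tool from outside, world axes, zero at the start; "torque": the same for the moment, N m; "grip_width": finger opening in m; "finger_force": force on a finger pad.
Only numpy, scipy, OpenCV 4.12 (cv2) and the standard library are available. Lean on these libraries where they do the work, as an engineer would, in place of code of your own. Each camera call takes 0.05 s, during which the arm holds its last target. There are 200 camera calls.

## Task

The small white thermostatted vial chamber on the bench was left open after loading. With closed fingertips, only pushing and never pinching or lifting anything, slide the vial tray gently all the way in, then swing the windowed door fully shut, and last push the black knob of the steel latch over and down until the bar lies level across the edge of the door. Leave the dish on top of the chamber, the small vial and the marker pen where they are.

Things in the scene. Friction and masses are not known exactly. Their poses are not given: they have to be found in the camera images.
- chamber: White bench instrument, 120 mm high, fixed. Origin on the bench surface under it; own x points from its front to its back, y to its left as the robot sees it, z up. It spans x -90 (front face) to +70 mm, y -90 to +90 mm; 'chamber frame' below means these axes. Front opening: y -64..40, z 26..104 mm, with the door hinge on its right (-y) and the latch on its left (+y).
- tray (a joint): Tray drawer, in m: 0 = fully in (hard stop), grows as it slides out to the front (chamber -x), at most 0.12. It starts 0.05 to 0.08 out. About 3 N moves it and it stays where it is left; it carries a cyan vial plate with small vials, all fixed in it.
- tray_front (a point): Centre of the tray's flat upright aluminium front panel, 98 mm wide (y), 68 mm high, 8 mm thick (x). Chamber frame, tray out by q: x = -88 mm - q, y = -12, z = 64 mm; so the panel spans z 30..98 mm and its outer face is at x = -92 mm - q, 2 mm proud of the front face when the tray is in. Axes as the chamber's.
- door (a joint): Door angle in rad: 0 = shut (hard stop), grows as it opens toward the robot and to the right, at most 2.0. It starts at 1.65 to 1.95. About 1.5 N at 85 mm from the hinge moves it and it stays where it is left. The tray, while out, is in the door's way, and so is the latch when it lies across.
- door_hinge (a point): Lower end of the upright hinge line, at the inner face of the door: chamber frame x = -96, y = -78, z = 18 mm.
- door_mid (a point): Centre of the door: white frame with a clear window, a flat slab outside. 130 mm from hinge line to free edge (own y), 94 mm high (z 18..112 mm above the bench), 14 mm thick (own x). Its outer face is 7 mm from here toward own -x; that face looks to the robot when shut and to the right (-y) when open at 1.57.
- latch (a joint): Turn latch, in rad: 0 = bar upright, 1.57 = bar level across the free edge of the door (hard stop), negative = leaning outward (left, +y), down to -0.6. It starts at -0.45 to 0.05. Its pivot is parallel to the chamber's x axis at chamber frame y = 68, z = 78 mm. About 2 N at the knob moves it and it stays where it is left.
- latch_knob (a point): Middle of the latch's black cylindrical knob, 14 mm thick, 30 mm long along chamber x, 50 mm from the pivot. Chamber frame at latch angle a: x = -131 (spans -146..-116), y = 68 - 50 sin a, z = 78 + 50 cos a mm. The steel bar from pivot to knob is 12 mm wide, 10 mm thick (x -124..-114 mm). The shut door's outer face is at x = -110 mm.
- tin: Shallow clear round dish, 58 mm diameter, 14 mm high, loose on the chamber's top toward the back; origin at the centre of its underside. To be left alone.
- vial: Capped clear vial, 27 mm diameter, 52 mm high, loose, standing on the bench left of the work; origin at the centre of its underside. To be left alone.
- pen: Marker pen, 138 mm long (own y), 13 mm thick, lying loose on the bench front left of the work; origin at its middle, underside. To be left alone.

How it is judged:
On the way, in this order (a step that is already met when the one before it is completed fails the run):
1. the tray is all the way in while the door still stands open (value of joint tray below 0.004 m and value of joint door above 0.5 rad), for 0.2 s.
2. the door is fully shut, with the tray in and the latch not yet turned (value of joint tray below 0.004 m and value of joint door below 0.03 rad and value of joint latch below 0.8 rad), for 0.2 s.
3. the latch bar lies level across the edge of the shut door (value of joint tray below 0.004 m and value of joint door below 0.03 rad and value of joint latch above 1.47 rad), for 0.2 s.
At the end, for the whole second after the job is handed in: The tray is within 4 mm of fully in, the door within 0.03 rad of shut, the latch within 0.1 rad of level across the door; dish, vial and pen are within 15 mm of where they stood and the vial is upright (all of step 3 and distance of each of tin, vial, pen from where it was at the start of the episode below 0.015 m and angle between vial's own z axis and vertical below 0.2 rad); the robot touches nothing.
It fails at once if the tray is shoved faster than 0.3 m/s (velocity of joint tray below -0.3 m/s).
It fails at once if the tray front is pinched between the fingers (the point between the pads lies in the panel) (x of the grasp point in the frame of tray_front between -0.004 and 0.004 m and y of the grasp point in the frame of tray_front between -0.049 and 0.049 m and z of the grasp point in the frame of tray_front between -0.034 and 0.044 m).
It fails at once if the door is pinched between the fingers (the point between the pads lies in the slab) (x of the grasp point in the frame of door_mid between -0.007 and 0.007 m and y of the grasp point in the frame of door_mid between -0.065 and 0.065 m and z of the grasp point in the frame of door_mid between -0.047 and 0.057 m).
It fails at once if the latch knob is pinched between the fingers (distance between the grasp point and latch_knob below 0.012 m).
It fails at once if the dish on the chamber, the vial or the pen is moved or lifted (distance of any of tin, vial, pen from where it was at the start of the episode above 0.02 m).
It also fails if it takes over 64 s, if anything falls off the work surface, if the arm or the gripper's body presses on something with over 40 N, if the wrist force passes 120 N, or if a joint passes its speed limit or range.

## Working session

There is one attempt and no reset: what is moved stays moved. The work goes in short steps, Python scripts to look and compute and a tool call to move; the robot and the scene stay as the last step left them, time stands still between calls to the robot, and variables do not carry over. Pictures are saved under pics/ and viewed, at most 10 in all, crops included, and the job is handed in when it is done.

```bash
ls; mkdir -p pics; python3 - <<'E'
from station import manip, get_image, get_calibration, hand_in
import cv2,numpy as np
o=manip.observe();print(o['t'],o['position'],o['orientation'],o['grip_width'])
for n in("scene","side"):
    cv2.imwrite(f"pics/{n}0.png",get_image(n));print(n,get_calibration(n))
print(get_calibration("wrist"))
E
```

```text
pics
station.py
0.0 [0.16221749 0.52481079 0.24922072] [[-9.55418593e-01  2.95254069e-01 -5.89448813e-04]
 [ 2.95254635e-01  9.55415844e-01 -2.29469435e-03]
 [-1.14349107e-04 -2.36643114e-03 -9.99997193e-01]] 0.08493937099708637
scene {'vfov': 53.245487015466985, 'cx': 261.5151912192448, 'cy': 194.9203597028397, 'eye': array([ 0.1774397 , -0.63486698,  0.62813427]), 'rotation': array([[ 0.87256028, -0.30615431,  0.38066797],
       [-0.48848456, -0.55420134,  0.67397605],
       [ 0.00462602, -0.77403515, -0.63312572]])}
side {'vfov': 46.0728182011442, 'cx': 263.1961922094244, 'cy': 195.4459300636206, 'eye': array([0.32884213, 0.79479308, 0.50816527]), 'rotation': array([[-0.97898772, -0.07873897,  0.1881043 ],
       [-0.20371572,  0.41883888, -0.88491463],
       [-0.00910812, -0.90464035, -0.42607848]])}
{'vfov': 65.70646984690485, 'cx': 257.31110043247816, 'cy': 191.09291479084084, 'tool_from_camera': array([[-2.15789058e-04, -9.58093556e-01, -2.86455390e-01,
         7.18004935e-02],
       [ 9.99999883e-01, -3.31044501e-04,  3.53920971e-04,
         6.62625738e-05],
       [-4.33918883e-04, -2.86455280e-01,  9.58093515e-01,
        -1.22862348e-01],
       [ 0.00000000e+00,  0.00000000e+00,  0.00000000e+00,
         1.00000000e+00]])}
```

View pics/scene0.png

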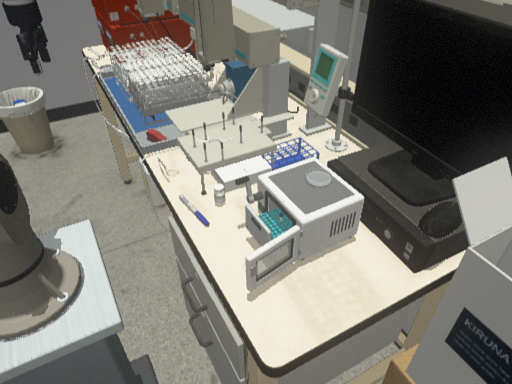

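View pics/side0.png

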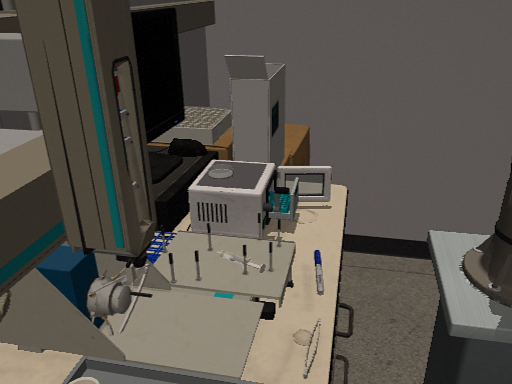

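The scene view shows the chamber around (310,205), with its door open toward the robot at (270,258), the tray at (272,225), the vial at (219,194) and the pen at (195,210). The side view shows the chamber at (232,200), the tray at (283,200), the door at (305,185) and the pen at (319,270). I'll enlarge both.

```bash
python3 - <<'E'
import cv2
a=cv2.imread("pics/scene0.png")[145:295,175:375];cv2.imwrite("pics/sc.png",cv2.resize(a,None,fx=4,fy=4,interpolation=cv2.INTER_CUBIC))
a=cv2.imread("pics/side0.png")[150:300,170:370];cv2.imwrite("pics/sd.png",cv2.resize(a,None,fx=4,fy=4,interpolation=cv2.INTER_CUBIC))
E
```

```text
(no output)
```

View pics/sc.png

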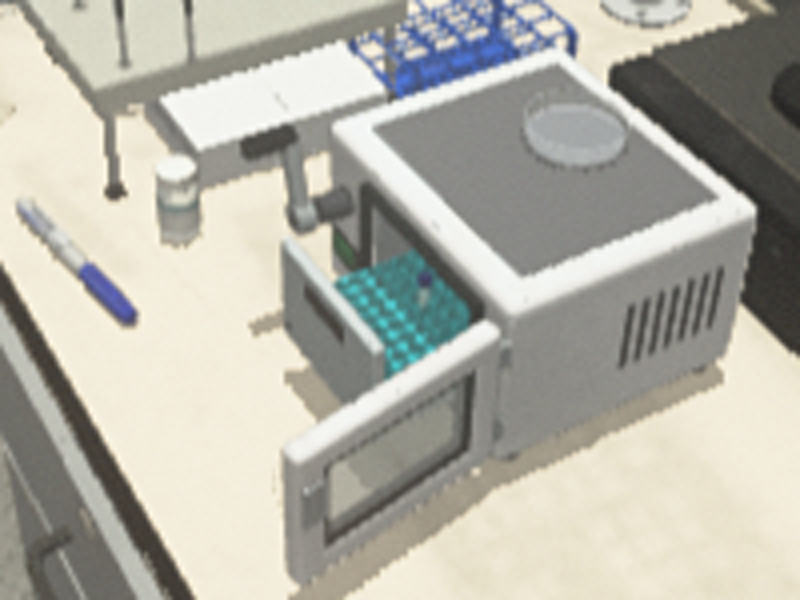

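View pics/sd.png

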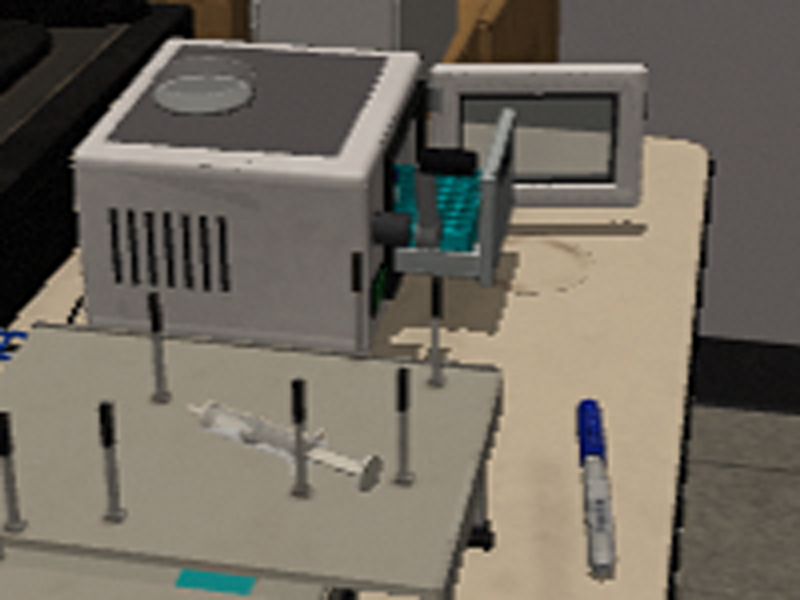

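The enlargements show these points in crop pixels:
- **Chamber top corners:** scene (335,125), (515,305), (752,208) and (555,55); side (362,168), (415,55), (75,158) and (172,42).
- **Knob:** scene (269,142), side (448,161).
- **Door free edge:** scene (301,464) to (299,582), side (647,70) to (640,205).
- **Tray panel:** scene (287,240) to (380,348), side (490,182) to (490,283).

I'll fit all of it together.

```bash
cat > fit.py <<'E'
import numpy as np
from scipy.optimize import least_squares
from station import manip, get_image, get_calibration, hand_in
C={n:get_calibration(n) for n in("scene","side")}
O={"scene":(175,145),"side":(170,150)}
def proj(n,p):
    c=C[n];f=192/np.tan(np.radians(c["vfov"]/2));v=c["rotation"].T@(p-c["eye"])
    return np.array([c["cx"]+f*v[0]/v[2],c["cy"]+f*v[1]/v[2]])
def world(s,p):
    c,k=np.cos(s[2]),np.sin(s[2]);return np.array([s[0]+c*p[0]-k*p[1],s[1]+k*p[0]+c*p[1],p[2]])
def pts(s):
    q,th,a=s[3:6];d=np.array([-np.sin(th),np.cos(th)]);n=np.array([-np.cos(th),-np.sin(th)]);h=np.array([-.096,-.078])
    D=lambda o,z:np.array([*(h+.13*d+o*n),z])
    P={"fl":(-.09,.09,.12),"fr":(-.09,-.09,.12),"br":(.07,-.09,.12),"bl":(.07,.09,.12),
    "tl":(-.092-q,.037,.098),"tlb":(-.092-q,.037,.03),"tr":(-.092-q,-.061,.098),"do":D(.014,.112),"dob":D(.014,.018),
    "di":D(0,.112),"dib":D(0,.018),"k":(-.131,.068-.05*np.sin(a),.078+.05*np.cos(a)),"pv":(-.124,.068,.078)}
    return {k:world(s,np.array(v)) for k,v in P.items()}
OBS=[("scene","fl",335,125),("scene","fr",515,305),("scene","br",754,208),("scene","bl",555,53),
("scene","tl",286,240),("scene","tlb",287,325),("scene","tr",380,350),("scene","do",301,464),("scene","dob",299,582),("scene","di",286,452),
("scene","k",269,142),("scene","pv",303,215),("side","fl",362,168),("side","fr",415,53),("side","bl",75,158),("side","br",172,40),
("side","tl",491,182),("side","tlb",491,284),("side","di",647,69),("side","dib",640,205),("side","k",448,161),("side","pv",428,233)]
def res(s):
    P=pts(s);return np.concatenate([proj(n,P[k])-(np.array([u,v])/4+O[n]) for n,k,u,v in OBS])
if __name__=="__main__":
    r=least_squares(res,[.6,-.1,0,.06,1.8,-.2],loss="soft_l1");print(np.round(r.x,4))
    R=r.fun.reshape(-1,2)
    R=res(r.x).reshape(-1,2)
    for o,e in zip(OBS,R):print(o[:2],np.round(e,1))
    np.save("s.npy",r.x)
    for k,v in pts(r.x).items():print(k,np.round(v,4))
    def bp(n,u,v,z):
        c=C[n];f=192/np.tan(np.radians(c["vfov"]/2));ray=c["rotation"]@np.array([(u/4+O[n][0]-c["cx"])/f,(v/4+O[n][1]-c["cy"])/f,1]);return np.round((c["eye"]+ray*(z-c["eye"][2])/ray[2]),3)
    print("vial",bp("scene",176,163,.052),bp("scene",180,235,0),"pen",bp("scene",20,205,.006),bp("scene",133,318,.006),bp("side",590,403,.006),bp("side",600,575,.006),"dish",bp("scene",576,140,.127))
E
python3 fit.py
```

```text
[ 0.5998 -0.1152  0.0204  0.0556  1.7532 -0.3177]
('scene', 'fl') [-2.1 -1.3]
('scene', 'fr') [-0.6  1.7]
('scene', 'br') [ 2.4 -0.6]
('scene', 'bl') [ 0.7 -3.1]
('scene', 'tl') [-0.9 -0.8]
('scene', 'tlb') [-0.5  1. ]
('scene', 'tr') [-0.4 -0. ]
('scene', 'do') [-0.2 -0.3]
('scene', 'dob') [1.  2.8]
('scene', 'di') [-1.5 -1.9]
('scene', 'k') [-0.5 -0.5]
('scene', 'pv') [-2.3  0.9]
('side', 'fl') [ 0.6 -0. ]
('side', 'fr') [ 1.4 -2.2]
('side', 'bl') [-2.1 -2.8]
('side', 'br') [-1.9 -2.7]
('side', 'tl') [-0.7 -2.6]
('side', 'tlb') [-1.2 -0.3]
('side', 'di') [-0.5 -1.6]
('side', 'dib') [-0.8 -0.2]
('side', 'k') [-0.7 -0.7]
('side', 'pv') [ 2.  -1.5]
fl [ 0.5079 -0.027   0.12  ]
fr [ 0.5116 -0.207   0.12  ]
br [ 0.6716 -0.2037  0.12  ]
bl [ 0.6679 -0.0238  0.12  ]
tl [ 0.4514 -0.0812  0.098 ]
tlb [ 0.4514 -0.0812  0.03  ]
tr [ 0.4534 -0.1792  0.098 ]
do [ 0.3809 -0.235   0.112 ]
dob [ 0.3809 -0.235   0.018 ]
di [ 0.378  -0.2213  0.112 ]
dib [ 0.378  -0.2213  0.018 ]
k [ 0.4671 -0.0343  0.1255]
pv [ 0.4744 -0.0497  0.078 ]
vial [0.45  0.06  0.052] [0.446 0.054 0.   ] pen [0.367 0.123 0.006] [ 0.389 -0.008  0.006] [ 0.386 -0.006  0.006] [0.367 0.136 0.006] dish [ 0.613 -0.117  0.127]
```

The rows are not in the units I measure in: shifts go in shares of 62.5 mm and turns go in shares of 45 degrees. I convert before sending: -0.055 m is -0.88, -0.024 m is -0.384, -0.16 rad / 0.7854 = -0.2037.

>>> move_tool(increments={"rows": [[0,0,0,0,0,-0.2037],[0,0,0,0,0,-0.2037],[-0.384,-0.88,0,0,0,0],[-0.384,-0.88,0,0,0,0],[-0.384,-0.88,0,0,0,0],[-0.384,-0.88,0,0,0,0],[-0.384,-0.88,0,0,0,0],[0,0,0,0,0,0]]}, jaw=0)

```text
t: 1.1
position: [0.2899, 0.2483, 0.2501]
orientation: [[-1.0, -0.01, 0.0], [-0.01, 1.0, -0.001], [-0.0, -0.001, -1.0]]
contact_force: [-0.9, 0.1, -0.6]
grip_width: 0.0001
finger_force: 0.0
```

In the tool's units: -0.054 m is -0.864, -0.016 m is -0.256, -0.01 rad / 0.7854 = -0.0127.

>>> move_tool(increments={"rows": [[-0.256,-0.864,0,0,0,-0.0127],[-0.256,-0.864,0,0,0,0],[-0.256,-0.864,0,0,0,0],[-0.256,-0.864,0,0,0,0],[-0.256,-0.864,0,0,0,0],[-0.256,-0.864,0,0,0,0],[-0.256,-0.864,0,0,0,0],[0,0,0,0,0,0]]})

```text
t: 2.1
position: [0.4113, -0.1256, 0.2504]
orientation: [[-1.0, -0.022, 0.0], [-0.022, 1.0, -0.004], [-0.0, -0.004, -1.0]]
contact_force: [-0.6, 0.5, -0.1]
grip_width: -0.0
finger_force: 0.0
```

>>> move_tool(increments={"rows": [[0,0,0.88,0,0,0],[0,0,0.88,0,0,0],[0,0,0.64,0,0,0],[0,0,0,0,0,0]]})

```text
t: 2.6
position: [0.4079, -0.1191, 0.0976]
orientation: [[-0.999, -0.032, -0.008], [-0.032, 0.999, 0.002], [0.008, 0.002, -1.0]]
contact_force: [0.3, -0.1, 0.3]
grip_width: 0.0
finger_force: 0.0
```

```bash
python3 - <<'E'
from station import manip, get_image, get_calibration, hand_in
import cv2
a=get_image("scene")[145:295,175:375];cv2.imwrite("pics/a1.png",cv2.resize(a,None,fx=3,fy=3,interpolation=cv2.INTER_CUBIC))
E
```

```text
(no output)
```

View pics/a1.png

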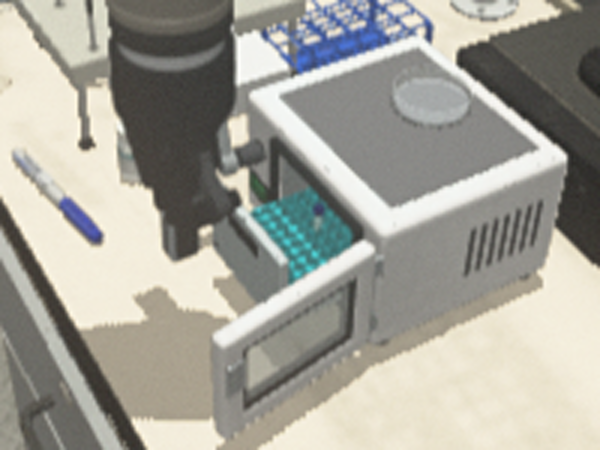

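The gripper stands in front of the tray panel, with the fingertip at crop (180,250) and the panel edge at (215,230). The door is clear on the right.

In the tool's units: 0.013 m is 0.208, -0.01 m is -0.16.

>>> move_tool(increments={"rows": [[0,-0.16,0.208,0,0,0],[-0.16,0,0,0,0,0],[-0.16,0,0,0,0,0],[-0.16,0,0,0,0,0],[-0.16,0,0,0,0,0],[-0.16,0,0,0,0,0],[-0.16,0,0,0,0,0],[-0.16,0,0,0,0,0]]})

```text
t: 3.65
position: [0.4816, -0.1297, 0.0872]
orientation: [[-1.0, -0.03, -0.0], [-0.03, 1.0, -0.0], [0.0, -0.0, -1.0]]
contact_force: [-2.2, -1.2, 2.5]
grip_width: 0.0001
finger_force: 1.4
```

In the tool's units: -0.007 m is -0.112.

>>> move_tool(increments={"rows": [[-0.112,0,0,0,0,0],[-0.112,0,0,0,0,0]]})

```text
t: 3.9
position: [0.4953, -0.1295, 0.0872]
orientation: [[-1.0, -0.03, -0.0], [-0.03, 1.0, -0.0], [0.0, -0.0, -1.0]]
contact_force: [-2.9, -0.5, 0.9]
grip_width: 0.0003
finger_force: 1.4
```

>>> move_tool(increments={"rows": [[-0.064,0,0,0,0,0],[-0.048,0,0,0,0,0]]})

```text
t: 4.15
position: [0.4961, -0.1296, 0.0857]
orientation: [[-1.0, -0.027, -0.013], [-0.027, 1.0, 0.002], [0.013, 0.002, -1.0]]
contact_force: [-14.8, -2.3, 3.2]
grip_width: 0.0002
finger_force: 0.0
```

>>> move_tool(increments={"rows": [[-0.048,0,0,0,0,0],[0,0,0,0,0,0]]})

```text
t: 4.4
position: [0.496, -0.1299, 0.085]
orientation: [[-1.0, -0.025, -0.018], [-0.025, 1.0, 0.003], [0.018, 0.003, -1.0]]
contact_force: [-17.9, -0.7, 5.9]
grip_width: 0.0002
finger_force: 0.0
```

Hard stop reached at the predicted place, so the tray is in. Next I back off, go over the door and come down on its right side.

In the tool's units: -0.05 m is -0.8, 0.045 m is 0.72, 0.015 rad / 0.7854 = 0.0191.

>>> move_tool(increments={"rows": [[0.48,0,0,0,0.0191,0],[0.72,0,0,0,0,0],[0,0,-0.64,0,0,0],[0,0,-0.8,0,0,0],[0,-0.8,0,0,0,0],[0,-0.8,0,0,0,0],[0,-0.8,0,0,0,0],[0,0,0,0,0,0]]})

```text
t: 5.4
position: [0.4357, -0.2864, 0.1788]
orientation: [[-1.0, -0.023, -0.013], [-0.022, 1.0, -0.006], [0.013, -0.005, -1.0]]
contact_force: [0.7, 1.0, 0.4]
grip_width: 0.0
finger_force: 0.0
```

In the tool's units: 0.045 m is 0.72, 0.02 m is 0.32.

>>> move_tool(increments={"rows": [[0.32,0,0,0,0,0],[0,0,0.72,0,0,0],[0,0,0.72,0,0,0],[0,0.16,0,0,0,0],[0,0.16,0,0,0,0],[0,0,0,0,0,0]]})

```text
t: 6.15
position: [0.4161, -0.2606, 0.09]
orientation: [[-0.999, -0.033, -0.011], [-0.033, 0.999, -0.001], [0.011, -0.0, -1.0]]
contact_force: [-0.2, 0.1, 0.1]
grip_width: -0.0004
finger_force: 0.0
```

```bash
python3 - <<'E'
import numpy as np
s=np.load("s.npy")
h=np.array([.5054-.0015,-.195])
for th in np.arange(1.75,-.01,-.175):
    t=th+.0204;d=np.array([-np.sin(t),np.cos(t)]);n=np.array([-np.cos(t),-np.sin(t)])
    print(round(th,2),np.round(h+.088*d+(.014+.014)*n,3))
E
```

```text
1.75 [ 0.423 -0.24 ]
1.58 [ 0.417 -0.225]
1.4 [ 0.413 -0.209]
1.22 [ 0.412 -0.193]
1.05 [ 0.413 -0.177]
0.87 [ 0.418 -0.162]
0.7 [ 0.425 -0.147]
0.52 [ 0.434 -0.134]
0.35 [ 0.446 -0.123]
0.17 [ 0.459 -0.114]
-0.0 [ 0.474 -0.108]
```

In the tool's units: 0.012 m is 0.192.

>>> move_tool(increments={"rows": [[0,0.192,0,0,0,0],[0,0.192,0,0,0,0],[0,0.192,0,0,0,0],[0,0.192,0,0,0,0],[0,0.192,0,0,0,0],[0,0.192,0,0,0,0],[0,0.192,0,0,0,0]]})

```text
t: 7.02
position: [0.4123, -0.177, 0.0886]
orientation: [[-0.999, -0.031, -0.013], [-0.031, 1.0, -0.001], [0.013, -0.001, -1.0]]
contact_force: [0.4, -1.7, 2.6]
grip_width: 0.0001
finger_force: 1.3
```

>>> move_tool(increments={"rows": [[-0.048,0.176,0,0,0,0],[-0.08,0.16,0,0,0,0],[-0.096,0.144,0,0,0,0],[-0.128,0.128,0,0,0,0]]})

```text
t: 7.52
position: [0.4324, -0.1383, 0.0877]
orientation: [[-0.999, -0.03, -0.016], [-0.03, 1.0, -0.0], [0.016, 0.0, -1.0]]
contact_force: [0.3, -1.9, 2.3]
grip_width: -0.0002
finger_force: 1.0
```

In the tool's units: -0.01 m is -0.16, -0.009 m is -0.144.

>>> move_tool(increments={"rows": [[-0.144,0.128,0,0,0,0],[-0.16,0.112,0,0,0,0],[-0.16,0.096,0,0,0,0],[-0.16,0.08,0,0,0,0]]})

```text
t: 8.02
position: [0.4708, -0.1111, 0.087]
orientation: [[-0.999, -0.031, -0.016], [-0.031, 1.0, -0.0], [0.016, 0.0, -1.0]]
contact_force: [-1.9, -1.3, 0.8]
grip_width: 0.0001
finger_force: 0.0
```

>>> move_tool(increments={"rows": [[-0.08,0.032,0,0,0,0],[-0.048,0,0,0,0,0],[-0.048,0,0,0,0,0],[0,0,0,0,0,0]]})

```text
t: 8.52
position: [0.4757, -0.1095, 0.0857]
orientation: [[-0.999, -0.028, -0.027], [-0.028, 1.0, 0.002], [0.027, 0.003, -1.0]]
contact_force: [-10.5, -0.3, 3.8]
grip_width: 0.0003
finger_force: 0.0
```

In the tool's units: -0.004 m is -0.064.

>>> move_tool(increments={"rows": [[-0.064,0,0,0,0,0],[0,0,0,0,0,0],[0,0,0,0,0,0]]})

```text
t: 8.9
position: [0.4756, -0.1099, 0.0844]
orientation: [[-0.999, -0.026, -0.035], [-0.027, 1.0, 0.003], [0.035, 0.004, -0.999]]
contact_force: [-16.0, -0.4, 3.7]
grip_width: -0.0005
finger_force: 0.0
```

>>> move_tool(increments={"rows": [[0.48,0,0,0,0.0255,0],[0.64,0,0,0,0,0],[0,0,-0.8,0,0,0],[0,0,-0.96,0,0,0],[0,0,0,0,0,0]]})

```text
t: 9.52
position: [0.4235, -0.1125, 0.2034]
orientation: [[-0.999, -0.03, -0.023], [-0.03, 1.0, -0.001], [0.023, -0.0, -1.0]]
contact_force: [0.1, -0.1, -0.5]
grip_width: 0.0
finger_force: 0.0
```

```bash
python3 - <<'E'
from station import manip, get_image, get_calibration, hand_in
import cv2,numpy as np
a=get_image("scene")[145:295,175:375];b=get_image("side")[150:300,170:370]
cv2.imwrite("pics/a2.png",cv2.resize(np.hstack([a,b]),(800,300),interpolation=cv2.INTER_CUBIC))
E
```

```text
(no output)
```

View pics/a2.png

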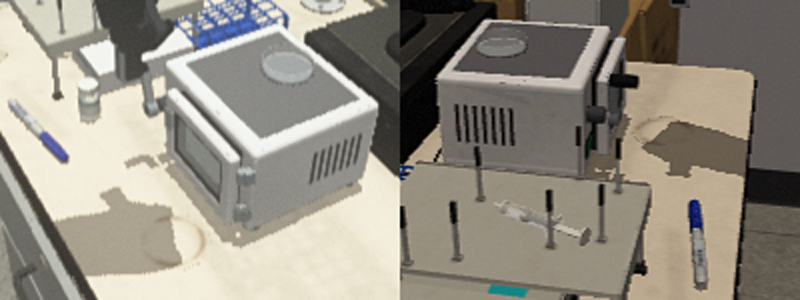

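The door is shut flush in both views. The latch is still up, with the knob at side crop (625,80). The pen, vial and dish haven't moved.

In the tool's units: 0.04 m is 0.64, 0.035 m is 0.56, -0.023 rad / 0.7854 = -0.0293.

>>> move_tool(increments={"rows": [[-0.224,0.64,0,0,-0.0293,0],[-0.24,0.64,0,0,0,0],[-0.24,0.64,0,0,0,0],[0,0,0.56,0,0,0],[0,0,0.56,0,0,0],[0,0,0,0,0,0]]})

```text
t: 10.38
position: [0.4552, 0.0099, 0.1246]
orientation: [[-0.999, -0.029, -0.021], [-0.029, 1.0, -0.002], [0.021, -0.001, -1.0]]
contact_force: [0.0, 0.7, 0.0]
grip_width: 0.0001
finger_force: 0.0
```

In the tool's units: -0.012 m is -0.192, -0.006 m is -0.096.

>>> move_tool(increments={"rows": [[-0.096,0,-0.08,0,0,0],[0,-0.192,0,0,0,0],[0,-0.192,0,0,0,0],[0,-0.192,0,0,0,0],[0,-0.192,0,0,0,0],[0,-0.192,0,0,0,0],[0,0,0,0,0,0]]})

```text
t: 11.25
position: [0.4663, -0.0519, 0.1329]
orientation: [[-1.0, -0.028, -0.012], [-0.028, 1.0, -0.002], [0.013, -0.002, -1.0]]
contact_force: [-0.0, -0.4, -0.1]
grip_width: -0.0002
finger_force: 0.0
```

```bash
python3 - <<'E'
from station import manip, get_image, get_calibration, hand_in
import cv2,numpy as np
a=get_image("scene")[145:245,195:295];b=get_image("side")[150:250,240:340]
cv2.imwrite("pics/a3.png",cv2.resize(np.hstack([a,b]),(800,400),interpolation=cv2.INTER_CUBIC))
E
```

```text
(no output)
```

View pics/a3.png

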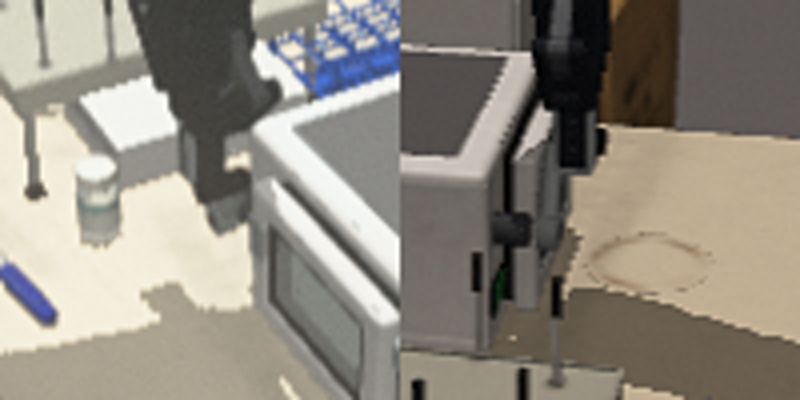

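The finger tip (side 580,160) has carried the knob over, and it shows just beyond at (600,140). I'll sweep a bit farther, then go up, over and press down.

In the tool's units: -0.008 m is -0.128, 0.003 m is 0.048.

>>> move_tool(increments={"rows": [[0,-0.128,0.048,0,0,0],[0,-0.128,0.048,0,0,0],[0,0,0,0,0,0]]})

```text
t: 11.72
position: [0.4666, -0.0668, 0.1266]
orientation: [[-0.999, -0.029, -0.013], [-0.029, 1.0, -0.001], [0.013, -0.001, -1.0]]
contact_force: [-0.7, 1.2, 0.1]
grip_width: 0.0
finger_force: 0.3
```

>>> move_tool(increments={"rows": [[0,0.24,0,0,0,0],[0,0,-0.72,0,0,0],[0,-0.4,0,0,0,0],[0,-0.4,0,0,0,0],[0,0,0,0,0,0]]})

```text
t: 12.35
position: [0.4688, -0.1023, 0.1725]
orientation: [[-1.0, -0.027, -0.011], [-0.027, 1.0, -0.002], [0.011, -0.001, -1.0]]
contact_force: [0.2, 0.2, 0.4]
grip_width: 0.0002
finger_force: 0.0
```

In the tool's units: 0.03 m is 0.48, 0.01 m is 0.16.

>>> move_tool(increments={"rows": [[0.048,0,0.48,0,0,0],[0,0,0.16,0,0,0],[0,0,0.16,0,0,0],[0,0,0.16,0,0,0],[0,0,0.096,0,0,0],[0,0,0.048,0,0,0]]})

```text
t: 13.1
position: [0.4654, -0.1104, 0.105]
orientation: [[-1.0, -0.025, -0.008], [-0.024, 1.0, -0.014], [0.009, -0.014, -1.0]]
contact_force: [-3.2, -17.2, 5.6]
grip_width: -0.0
finger_force: 14.2
```

>>> move_tool(increments={"rows": [[0,0,0.048,0,0,0],[0,0,0,0,0,0]]})

```text
t: 13.35
position: [0.4654, -0.111, 0.1018]
orientation: [[-1.0, -0.025, -0.008], [-0.025, 1.0, -0.015], [0.009, -0.015, -1.0]]
contact_force: [-2.2, -15.6, 1.9]
grip_width: -0.0
finger_force: 9.3
```

The finger was deflected toward -y, so it slipped beside the knob. I'll go up and look.

In the tool's units: -0.06 m is -0.96, 0.05 m is 0.8.

>>> move_tool(increments={"rows": [[0,0,-0.64,0,0,0],[0,0,-0.96,0,0,0],[0.64,0,-0.64,0,0,0],[0.8,0,0,0,0,0],[0,0,0,0,0,0]]})

```text
t: 13.98
position: [0.3738, -0.1031, 0.2414]
orientation: [[-0.999, -0.03, -0.011], [-0.031, 1.0, 0.006], [0.011, 0.006, -1.0]]
contact_force: [0.3, -0.5, 0.5]
grip_width: -0.0
finger_force: 0.0
```

```bash
python3 - <<'E'
from station import manip, get_image, get_calibration, hand_in
import cv2,numpy as np
a=get_image("scene")[145:245,195:295];b=get_image("side")[150:250,240:340]
cv2.imwrite("pics/a4.png",cv2.resize(np.hstack([a,b]),(800,400),interpolation=cv2.INTER_CUBIC))
E
```

```text
(no output)
```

View pics/a4.png

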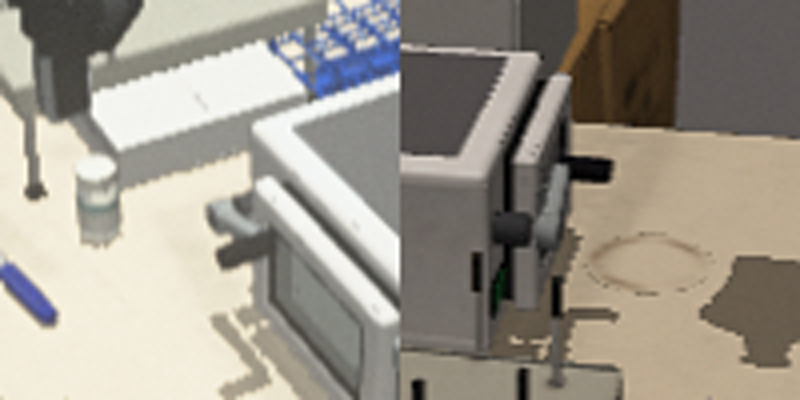

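The knob is now at scene crop (243,250) and side crop (588,168), partly over. I'll triangulate it.

```bash
python3 - <<'E'
from fit import *
s=np.load("s.npy")
ob={"scene":(255.75,207.5),"side":(287,192)}
f=lambda p:np.concatenate([proj(n,p)-ob[n] for n in ob])
r=least_squares(f,[.467,-.09,.1]);print(r.x,r.fun)
for a in (.8,1,1.1,1.2,1.3,1.4,1.57):
    s[5]=a;P=pts(s);print(a,P["k"].round(4),f(P["k"]).round(1))
E
```

```text
[ 0.46625086 -0.09645012  0.09281567] [-0.5953687   0.41711394 -0.65954538 -0.36335926]
0.8 [ 0.4681 -0.0857  0.1128] [ -2.3 -10.   -2.2  -6.8]
1 [ 0.4682 -0.0919  0.105 ] [-0.8 -5.5 -1.8 -4.7]
1.1 [ 0.4683 -0.0944  0.1007] [-0.2 -3.2 -1.7 -3.3]
1.2 [ 0.4683 -0.0965  0.0961] [ 0.3 -1.1 -1.6 -1.8]
1.3 [ 0.4684 -0.098   0.0914] [ 0.6  1.  -1.5 -0.1]
1.4 [ 0.4684 -0.0991  0.0865] [ 0.9  3.1 -1.5  1.7]
1.57 [ 0.4684 -0.0999  0.078 ] [ 1.1  6.2 -1.5  5. ]
```

In the tool's units: -0.045 m is -0.72, -0.043 m is -0.688, 0.011 rad / 0.7854 = 0.014.

>>> move_tool(increments={"rows": [[-0.72,0.096,0.32,0,0,0],[-0.688,0.096,0.32,0,0.014,0],[0,0,0.64,-0.0076,0,0],[0,0,0.32,0,0,0],[0,0,0,0,0,0]]})

```text
t: 14.7
position: [0.462, -0.0885, 0.1378]
orientation: [[-0.999, -0.031, -0.028], [-0.031, 1.0, 0.003], [0.028, 0.004, -1.0]]
contact_force: [-0.3, -0.5, 0.1]
grip_width: -0.0004
finger_force: 0.0
```

In the tool's units: 0.01 m is 0.16, 0.008 m is 0.128, -0.025 rad / 0.7854 = -0.0318.

>>> move_tool(increments={"rows": [[0,0,0.16,0,-0.0318,0],[0,0,0.128,0,0,0],[0,0,0.096,0,0,0],[0,0,0.08,0,0,0],[0,0,0.064,0,0,0],[0,0,0,0,0,0]]})

```text
t: 15.45
position: [0.462, -0.0884, 0.1068]
orientation: [[-1.0, -0.03, 0.001], [-0.03, 1.0, 0.007], [-0.001, 0.006, -1.0]]
contact_force: [0.1, 0.3, -0.5]
grip_width: -0.0001
finger_force: 0.0
```

>>> move_tool(increments={"rows": [[0,0,0.064,0,0,0],[0,0,0,0,0,0]]})

```text
t: 15.7
position: [0.4622, -0.0885, 0.1029]
orientation: [[-1.0, -0.03, 0.002], [-0.03, 1.0, 0.006], [-0.002, 0.006, -1.0]]
contact_force: [0.5, -0.2, 0.4]
grip_width: -0.0001
finger_force: 0.3
```

In the tool's units: 0.003 m is 0.048.

>>> move_tool(increments={"rows": [[0,0,0.048,0,0,0],[0,0,0,0,0,0]]})

```text
t: 15.95
position: [0.4625, -0.0888, 0.1015]
orientation: [[-1.0, -0.03, 0.002], [-0.03, 1.0, 0.007], [-0.002, 0.007, -1.0]]
contact_force: [-3.8, 0.6, 14.5]
grip_width: 0.0
finger_force: 5.9
```

>>> move_tool(increments={"rows": [[0,0,0.048,0,0,0],[0,0,0,0,0,0]]})

```text
t: 16.2
position: [0.4628, -0.0891, 0.1003]
orientation: [[-1.0, -0.03, 0.003], [-0.03, 1.0, 0.009], [-0.003, 0.009, -1.0]]
contact_force: [-8.4, 1.8, 27.5]
grip_width: -0.0001
finger_force: 11.9
```

Firm stop at the expected height. I'll retreat and check.

In the tool's units: -0.05 m is -0.8, 0.04 m is 0.64.

>>> move_tool(increments={"rows": [[0,0,-0.48,0,0,0],[0,0,-0.8,0,0,0],[0.64,0,-0.8,0,0,0],[0.8,0,0,0,0,0],[0,0,0,0,0,0]]})

```text
t: 16.82
position: [0.3692, -0.0919, 0.2253]
orientation: [[-1.0, -0.03, 0.002], [-0.03, 0.999, 0.014], [-0.002, 0.014, -1.0]]
contact_force: [0.9, 1.1, -0.1]
grip_width: -0.0
finger_force: 0.0
```

```bash
python3 - <<'E'
from station import manip, get_image, get_calibration, hand_in
import cv2,numpy as np
a=get_image("scene")[145:245,195:295];b=get_image("side")[150:250,240:340]
cv2.imwrite("pics/a5.png",cv2.resize(np.hstack([a,b]),(800,400),interpolation=cv2.INTER_CUBIC))
E
```

```text
(no output)
```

View pics/a5.png

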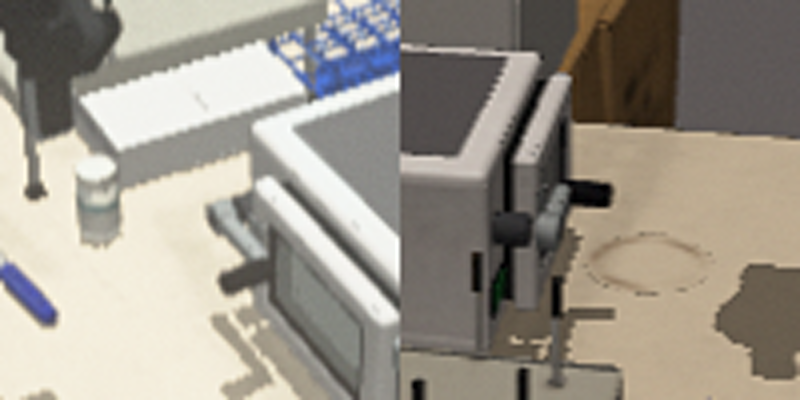

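The knob is now at scene crop (246,274) and side crop (588,192), which matches the 1.57 rad prediction to within about 1 px. The door is flush, and the vial and pen haven't moved. I'll hand in.

```bash
python3 -c "
from station import manip, get_image, get_calibration, hand_in
print(hand_in())"
```

```text
the job is handed in; nothing more can be done
None
```

The tray is fully in, the door is shut and the latch is level across it. The dish, vial and pen show no movement in the pictures, and I handed the job in at about 17 s; `hand_in()` gave no verdict.

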